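# Flip the balance's draught cover shut and take the weight

### The arm

A 6-joint arm with a two-finger parallel gripper is mounted at the origin on the work surface. World frame = base frame: x ahead of the robot, y to its left, z up, the work surface at z = 0. Lengths are in m, angles in rad, forces in N, time in s.
With the tool pointing down it reaches from about 0.35 to 0.775 m from the base axis. Payload 7.3 kg.
Tool frame: the origin (TCP) lies on the centre line of the jaws, within the pads' length; the fingertips stand robot.nose_length ahead of it and the grasp point (between the pads) is the TCP (robot.nose_length is the distance from the TCP to the fingertips, in m); z points along the fingers, y is the direction in which the jaws open and shut (so a half turn about z gives the same grasp; the last joint's range is limited). The gripper opens to 92 mm and grips with 3 to 60 N. Pads are 19 mm wide; open, the fingers measure 130 mm over their backs; the gripper's body (75 mm by 190 mm) begins 47 mm behind the grasp point.
Start: joints at [-1.257, 0.342, 1.524, -0, 1.275, -0.146], TCP at [0.233, -0.47, 0.246] pointing down, gripper open.
Joint ranges: [-2.53, 2.53], [-0.77, 2.02], [0.04, 2.7], [-1, 4.14], [0.28, 2.66], [-3.11, 3.11]. Speed limits (rad/s): [2.57, 2.57, 3.14, 3.14, 3.14, 3.14].

### API

Orientations are given as [roll, pitch, yaw] about the fixed x, y, z axes, in that order (R = Rz(yaw) Ry(pitch) Rx(roll)).
In Python, from cell import robot, read_camera gives the robot as it stands.
- The arm moves only by the shell command python3 -m crank 'ROWS' [FORCE]. ROWS is JSON, a list of rows, each a list of 7 numbers: the shift along the tool's x, y, z in cm, then the turn, a rotation vector about the tool's x, y, z in degrees, then the opening, from 0 (shut) to 1 (fully open). In form: [[tx, ty, tz, wx, wy, wz, jaw], ...]. A call has 1 to 5 rows; each row is the pose to reach, as a shift and turn from the pose commanded when the call began, along the tool's axes at that moment; what a row does not reach only later rows make up. A row lasts 1/8 s, in which the tool goes at most 62.5 mm and 10.7 degrees, less where a joint would pass 70% of its speed; a pose out of reach is approached as far as the arm can. A call with a gripper value outside its range is refused whole. The fingers move at their own pace and stop on an object; FORCE is the grip in N (left out, the last holds). Time passes only in rows, so rows that repeat a pose let the fingers close. It gives the time, the measured TCP pose, the force and the opening at its end, in the units of the state.
- robot.observe(): the state, without advancing time (a new reading comes with each control period).
- read_camera(name): name is "scene" or "side" or "wrist"; returns a dict with "frame" (420x560x3 uint8, red, green, blue), "intrinsics" (3x3 intrinsics, pixels), "R" (3x3) and "t" (3): a world point X has camera coordinates R X + t. Camera axes: x right, y down, z forward; pixel columns grow to the right and rows downward; lengths in m; the calibration is good to about 2 mm. A picture is of the moment at which its call begins. There is no depth.
- robot.hand_in(): hands the job in, once; it reports no verdict.
The state is a dict: "time": time; "qpos": joint angles; "qvel": joint speeds; "joint_efforts": joint torques, N m; "tool_pos": TCP position; "tool_rot": TCP orientation; "contact_force": force on the tool from outside, world axes, zero at the start; "torque": the same for the moment, N m; "opening": finger opening in m.
Only numpy, scipy, OpenCV 4.12 (cv2) and the standard library are available. Lean on these libraries where they do the work, as an engineer would, in place of code of your own. Each camera call takes 0.05 s, during which the arm holds its last target.

### The job

A gold bangle lies on the pan of the balance and has to be weighed. With your fingertips, flip the open draught cover over and push it gently down until it is fully shut, then press the green key all the way down to record the weight and let it come up again. Only push: take hold of nothing, lift nothing, leave the grey key alone and do not disturb the bangle on the pan or the other valuables on the desk.

Things in the scene. Friction and masses are not known exactly. Their poses are not given: they have to be found in the camera images.
- balance: White precision balance fixed to the desk, 280 mm deep (x), 190 mm wide (y). Origin: centre of its underside, on the desk; -x is its front with the keys, +x its rear with the cover's hinge, +y the left of someone reading its display, z up. Its front points roughly to the robot's right. From x = -150 to -30 mm a key panel rises at 13 degrees from z = 34 to 62 mm.
- pan_center (a point): Centre of the top of the balance's round steel pan (diameter 104 mm), at balance x = 52 mm, z = 75 mm, inside a square clear-walled chamber (x = -22 to 126 mm, y = -74 to 74 mm, walls up to z = 112 mm) that is open on top until the cover shuts it.
- cover (a joint): Angle of the draught cover, rad: 0 fully shut (level on the chamber, against soft rubber buffers), 1.57 upright, 2.0 its stop, leaning back. It starts open, a little past upright. Stiff friction hinge: it stays where it is left and does not fall by itself; moving it takes 0.5 to 2.5 N at the free edge. It must be pushed all the way to 0.
- cover_hinge (a point): On the cover's hinge axis, in the middle of its width, at balance x = 130 mm, z = 115.5 mm, halfway through the thickness of the cover. The axis runs along balance y. Turns with the cover: its -x points from the hinge to the free edge, its z is the normal of the cover's outer face (up when shut, to the rear when upright).
- cover_mid (a point): Centre of the cover, 77 mm from the hinge; axes as for cover_hinge. The cover is a flat smoky clear pane in a dark frame, 154 mm long from the hinge to the free edge, 156 mm wide, 6 mm thick.
- cover_edge (a point): Middle of the cover's free edge, 154 mm from the hinge, halfway through the thickness; axes as for cover_hinge. A blue finger tab 50 mm wide and 6 mm thick reaches 13 mm farther out from it. With the cover upright the edge is 270 mm above the desk.
- print_key (a joint): Travel of the green key, m: 0 up, 0.004 fully down. Springs back by itself; starts to move at 1 N, fully down at about 4.2 N.
- print_key_top (a point): Centre of the top face of the green key (24 x 34 mm) on the front panel, on the right of someone reading the display (balance x = -110 mm, y = -52 mm, z = 51 mm); its z is the face's normal, tilted 13 degrees towards the front. It is pressed straight down or along that normal.
- tare_key (a joint): Travel of the grey key, m: 0 up, 0.004 fully down; springy like the green one. Not to be pressed.
- tare_key_top (a point): Centre of the top face of the grey key (24 x 34 mm), on the left of someone reading the display (balance y = +52 mm). Not to be pressed.
- bangle_center (a point): Centre of the thin gold bangle (outer diameter 68 mm, 6 mm high) that lies loose on the balance's pan.
- spare_bangle_center (a point): Centre of a second such gold bangle, lying loose on the desk beside or in front of the balance, half-way up its 6 mm.
- coin_tube_center (a point): Centre, half-way up, of a standing clear tube of gold coins with a white cap, diameter 37 mm, 76 mm high, loose on the desk.
- ring_case_center (a point): Centre, half-way up, of a closed red ring case, 66 x 66 x 40 mm, loose on the desk.
Mind the look-alikes: they are no part of the job. What is shaped like the part that bears bangle_center but black or purple is not meant.

How it is judged:
On the way, in this order (a step that is already met when the one before it is completed fails the run):
1. the draught cover is fully shut (value of joint cover below 0.03 rad), for 0.2 s.
2. with the cover shut, the green key is pressed down (value of joint print_key above 0.003 m and value of joint cover below 0.03 rad), for 0.05 s.
3. the green key has come up again (value of joint print_key below 0.001 m), for 0.1 s.
At the end, for the whole second after the job is handed in: The cover is shut to within 0.03 rad (about 4.5 mm at its edge), the green key has been pressed at least 3 mm with the cover shut and is up again, the grey key is up, the bangle lies on the pan within 6 mm of where it was, and the other valuables are within 12 mm of where they were (value of joint cover below 0.03 rad and value of joint each of print_key, tare_key below 0.001 m and distance of bangle_center from where it was at the start of the episode below 0.006 m and angle between bangle_center's own z axis and vertical below 0.1 rad and distance of each of spare_bangle_center, coin_tube_center, ring_case_center from where it was at the start of the episode below 0.012 m); the robot touches nothing.
It fails at once if the cover is banged shut (value of joint cover below 0.15 rad and velocity of joint cover below -2 rad/s).
It fails at once if the cover is taken between the fingers instead of being pushed (z of the grasp point in the frame of cover_mid between -0.005 and 0.005 m and x of the grasp point in the frame of cover_mid between -0.092 and 0.08 m and y of the grasp point in the frame of cover_mid between -0.08 and 0.08 m and contact force between the fingers and cover above 0.3 N).
It fails at once if the grey key is pressed, or the green key while the cover is still open ((value of joint print_key above 0.002 m and value of joint cover above 0.06 rad) or value of joint tare_key above 0.002 m).
It fails at once if the balance, its cover or its keys are pushed roughly, with over 60 N (contact force between any of the fingers, the arm and balance above 60 N).
It fails at once if the bangle on the pan or another valuable is knocked, moved or lifted (distance of bangle_center from where it was at the start of the episode above 0.008 m or distance of any of spare_bangle_center, coin_tube_center, ring_case_center from where it was at the start of the episode above 0.015 m).
It also fails if it takes over 45 s, if anything falls off the work surface, if the arm or the gripper's body presses on something with over 40 N, if the wrist force passes 120 N, or if a joint passes its speed limit or range.

## Working session

There is one attempt and no reset: what is moved stays moved. The work goes in short steps, Python scripts to look and compute and a shell command to move; the robot and the scene stay as the last step left them, time stands still between calls to the robot, and variables do not carry over. Pictures are saved under pics/ and viewed, and the job is handed in when it is done.

```bash
ls; mkdir -p pics
python3 - <<'E'
from cell import robot, read_camera
import cv2
s=robot.observe();print(s, robot.nose_length)
for n in ("scene","side","wrist"):
    c=read_camera(n);cv2.imwrite(f"pics/{n}0.png",c["frame"][:,:,::-1]);print(n,c["intrinsics"].tolist(),c["R"].tolist(),c["t"].tolist())
E
```

```text
pics
{'time': 0.0, 'qpos': array([-1.25699650e+00,  3.42717890e-01,  1.52505749e+00,  3.09534140e-05,
        1.27541262e+00, -1.45985732e-01]), 'qvel': array([ 0.0004198 , -0.00034003, -0.00201854,  0.00110862, -0.00060917,
       -0.00220972]), 'joint_efforts': array([ 1.27303123e-03, -4.31237090e+01, -2.44217956e+01,  7.18262047e-02,
        5.59492351e-02, -1.44049159e-04]), 'tool_pos': array([ 0.23288186, -0.47007612,  0.24503334]), 'tool_rot': array([-3.14001859e+00, -2.61354228e-04,  4.59776315e-01]), 'contact_force': array([ 0.22226558, -0.06554633,  1.65229457]), 'torque': array([-0.06997533,  0.02708292,  0.02685345]), 'opening': 0.0918719060535187} 0.019
scene [[380.42300509550967, 0.0, 277.0719033463433], [0.0, 380.42300509550967, 205.9587391834542], [0.0, 0.0, 1.0]] [[-0.17048067281869986, 0.9852893667360844, 0.011882928599010262], [0.7373897046179784, 0.13556819738845938, -0.6617232709979712], [-0.6535998498459848, -0.10404867924990428, -0.7496539926043592]] [0.08056708517207753, -0.32974845240008377, 1.330662992943136]
side [[397.7169440870429, 0.0, 276.215451527093], [0.0, 397.7169440870429, 209.20034006291164], [0.0, 0.0, 1.0]] [[-0.7509736022542304, -0.6603071251141013, -0.005757537742424921], [-0.5210253926428992, 0.5978787018196525, -0.6091581060215483], [0.40567374691815816, -0.4544618338584632, -0.7930279015440659]] [0.4263397573209185, 0.30708493850903634, 0.7173042158281245]
wrist [[366.66927162088695, 0.0, 280.40067201624976], [0.0, 366.66927162088695, 211.86544177066457], [0.0, 0.0, 1.0]] [[0.4427810534535174, -0.8966287504651266, -0.0013500155334682927], [-0.8676975107321989, -0.4288724005383316, 0.25133542115196633], [-0.22593354901771642, -0.11011515743001075, -0.9678991081370129]] [-0.5244720818685572, -0.031776880630996825, 0.3891277262438527]
```

View pics/scene0.png

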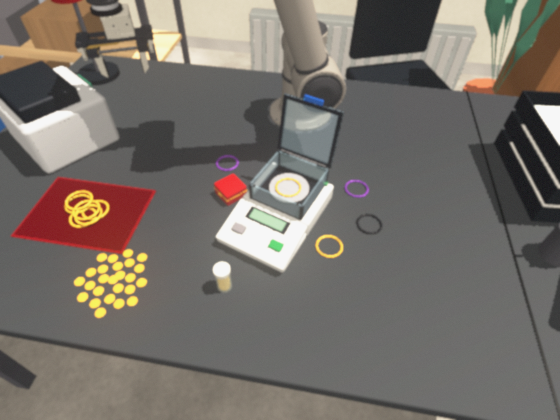

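View pics/side0.png

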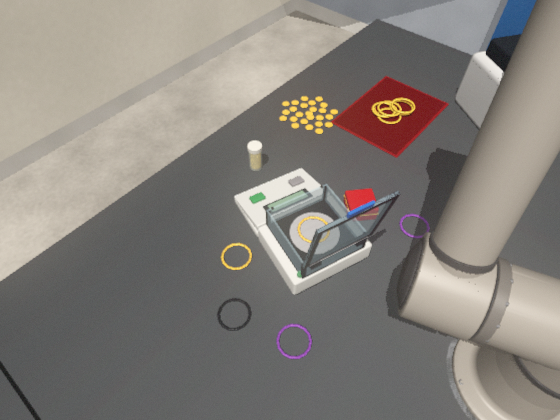

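View pics/wrist0.png

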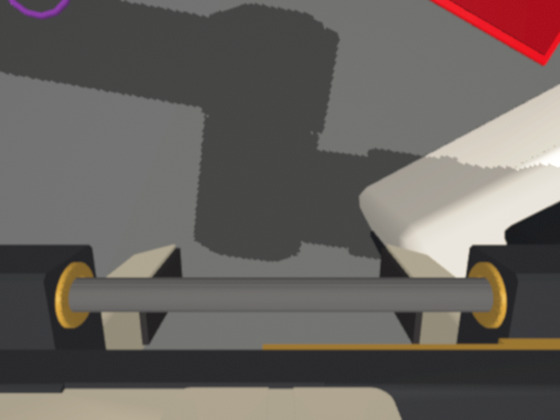

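Both views show the balance with cover up. I'll enlarge them for pixel picking.

```bash
python3 - <<'E'
import cv2
a=cv2.imread("pics/scene0.png");cv2.imwrite("pics/scene0z.png",cv2.resize(a[85:305,190:390],None,fx=2.7,fy=2.7,interpolation=cv2.INTER_CUBIC))
a=cv2.imread("pics/side0.png");cv2.imwrite("pics/side0z.png",cv2.resize(a[130:310,210:430],None,fx=3.3,fy=3.3,interpolation=cv2.INTER_CUBIC))
E
cat > h.py <<'E'
import numpy as np,cv2
from cell import robot, read_camera
def proj(c,X):
    p=c["intrinsics"]@(c["R"]@np.asarray(X,float)+c["t"]);return p[:2]/p[2]
def ray(c,u):
    d=c["R"].T@np.linalg.solve(c["intrinsics"],[u[0],u[1],1]);return -c["R"].T@c["t"],d/np.linalg.norm(d)
def onplane(c,u,z):
    o,d=ray(c,u);return o+d*(z-o[2])/d[2]
def tri(c1,u1,c2,u2):
    A=[];b=[]
    for c,u in((c1,u1),(c2,u2)):
        o,d=ray(c,u);P=np.eye(3)-np.outer(d,d);A.append(P);b.append(P@o)
    return np.linalg.lstsq(np.vstack(A),np.hstack(b),rcond=None)[0]
def blobs(img,lo,hi,amin=15):
    m=cv2.inRange(cv2.cvtColor(img,cv2.COLOR_RGB2HSV),lo,hi)
    n,l,s,ce=cv2.connectedComponentsWithStats(m)
    return [(int(s[i,4]),ce[i].round(1).tolist(),s[i,:4].tolist()) for i in range(1,n) if s[i,4]>=amin]
E
python3 - <<'E'
from h import *
S={n:read_camera(n) for n in("scene","side")}
for n,c in S.items():
    print(n,"tcp",proj(c,robot.observe()["tool_pos"]))
    print(" green",blobs(c["frame"],(50,120,40),(75,255,255)));print(" blue",blobs(c["frame"],(105,140,60),(125,255,255)))
    print(" gold",blobs(c["frame"],(18,120,120),(32,255,255),30));print(" red",blobs(c["frame"],(0,180,90),(6,255,255),30))
E
```

```text
scene tcp [124.06697588  65.89755476]
 green [(73, [275.4, 245.2], [270, 241, 12, 10])]
 blue [(127, [313.2, 99.5], [304, 94, 20, 12]), (22, [1.0, 125.1], [0, 121, 4, 9])]
 gold [(76, [101.1, 44.9], [87, 42, 31, 7]), (857, [84.5, 208.8], [65, 190, 44, 38]), (225, [328.9, 245.9], [315, 235, 28, 23]), (147, [128.3, 257.7], [123, 249, 12, 18]), (898, [112.7, 273.8], [85, 253, 51, 42]), (77, [141.8, 257.0], [137, 253, 11, 9]), (78, [138.9, 268.0], [134, 264, 11, 9]), (264, [89.0, 285.7], [74, 277, 30, 19]), (86, [141.0, 282.2], [136, 278, 11, 10]), (94, [82.1, 296.6], [77, 292, 12, 10]), (190, [114.0, 300.9], [104, 294, 21, 15]), (93, [131.9, 300.6], [127, 296, 11, 10]), (199, [97.2, 307.6], [89, 298, 17, 20])]
 red [(397, [229.9, 185.7], [215, 175, 30, 23]), (1854, [106.6, 230.2], [64, 193, 77, 60])]
side tcp [544.51682592  91.93807348]
 green []
 blue [(992, [513.6, 17.7], [492, 0, 44, 39]), (89, [360.9, 207.8], [348, 201, 27, 14])]
 gold [(33, [304.2, 98.1], [301, 96, 8, 5]), (35, [318.7, 98.5], [315, 96, 8, 6]), (553, [392.1, 109.1], [372, 97, 43, 27]), (32, [285.5, 103.2], [282, 101
[... 178 characters left out ...]
5, [308.5, 115.0], [300, 107, 17, 17]), (76, [331.2, 113.9], [325, 109, 13, 11]), (70, [295.9, 116.4], [290, 112, 13, 10]), (75, [318.9, 120.5], [315, 115, 9, 12]), (39, [294.6, 125.2], [291, 123, 8, 6]), (38, [328.2, 124.4], [325, 122, 8, 6]), (38, [308.8, 126.6], [305, 124, 8, 6]), (40, [318.6, 130.6], [315, 128, 8, 6]), (93, [308.2, 225.9], [298, 217, 29, 25]), (237, [235.8, 256.3], [221, 243, 31, 27])]
 red [(1826, [382.8, 118.0], [340, 78, 86, 77]), (30, [407.0, 94.9], [403, 89, 9, 11]), (55, [417.1, 98.3], [412, 91, 11, 15]), (39, [426.4, 102.3], [423, 98, 9, 11]), (42, [405.1, 106.3], [400, 102, 11, 9]), (42, [350.8, 194.1], [346, 191, 12, 8]), (32, [351.4, 203.1], [348, 196, 9, 13])]
```

View pics/scene0z.png

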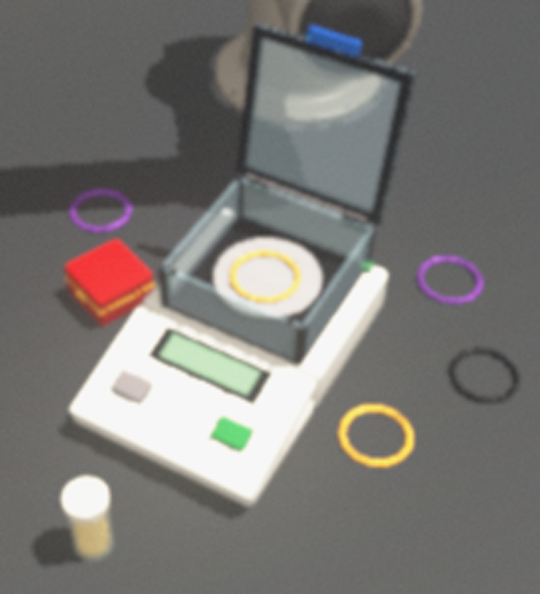

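View pics/side0z.png

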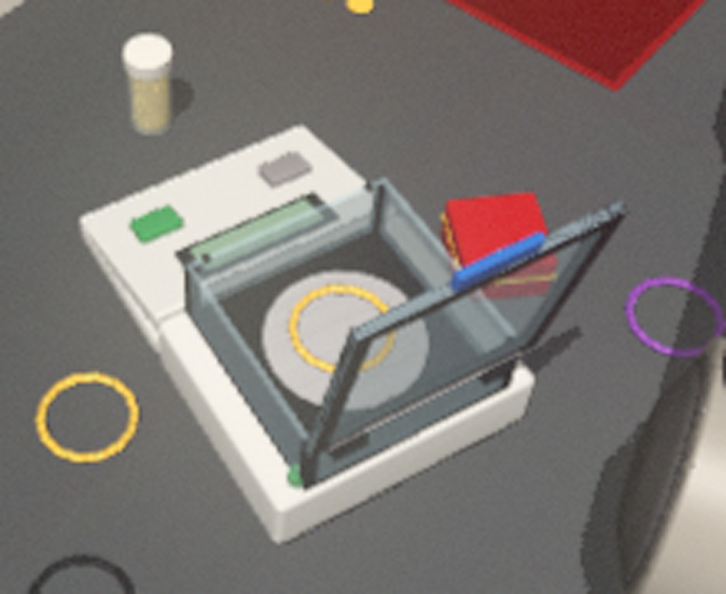

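Pixels (scene / side): green key (276,245)/(258,198), grey key (238,228)/(296,181), blue tab (313,99.5)/(361,208), pan bangle (288,187)/(314,229). Next I triangulate and fit the balance pose.

Run:
```python
from h import *
c,s=read_camera("scene"),read_camera("side")
P={"green":((275.9,245.4),(257.6,197.9)),"grey":((238.5,228.3),(296.4,181.2)),"topL":((284.4,96.9),(398.5,192.7)),"topR":((342.6,111.7),(318.5,230.9)),
"blue":((313.2,99.5),(360.9,207.8)),"bangle":((288.1,187.2),(313.6,229.4)),"hinL":((280.7,152.4),(367.6,237.6)),"hinR":((330.7,165.4),(303.9,274.8)),
"spare":((328.9,245.9),(235.8,256.3)),"tubecap":((222,269),(254.6,147))}
X={k:tri(c,a,s,b) for k,(a,b) in P.items()}
for k,v in X.items(): print(k,v.round(4), (proj(c,v)-P[k][0]).round(1))
# balance yaw: grey-green = +y dir *0.104
d=X["grey"]-X["green"];print("len",np.linalg.norm(d[:2]))
# rigid 2D fit
loc={"green":(-.110,-.052),"grey":(-.110,.052)}
hm=(X["hinL"]+X["hinR"])/2
A=np.array([loc["green"],loc["grey"],(.130,0)]);B=np.array([X["green"][:2],X["grey"][:2],hm[:2]])
a0,b0=A.mean(0),B.mean(0);H=(A-a0).T@(B-b0);U,_,Vt=np.linalg.svd(H);R=(U@Vt).T;print(np.linalg.det(R))
t=b0-R@a0;yaw=np.arctan2(R[1,0],R[0,0]);print("yaw",np.degrees(yaw),"t",t,"res",(A@R.T+t-B).round(4).tolist())
for k,v in X.items(): print(k,"bal",(R.T@(v[:2]-t)).round(4),v[2].round(4))
```

```text
green [0.6088 0.0194 0.0444] [-0.4 -0.2]
grey [ 0.5742 -0.0796  0.0437] [-0.4 -0.3]
topL [ 0.317  -0.0143  0.2592] [-1.  -1.1]
topR [0.3663 0.1315 0.2661] [-0.2 -0.1]
blue [0.3408 0.0596 0.2737] [-0.3 -0.3]
bangle [0.4448 0.0224 0.0758] [-0.3 -0.2]
hinL [ 0.343  -0.0152  0.1022] [-0.5 -0.5]
hinR [0.3825 0.1277 0.1093] [1.4 0.9]
spare [0.5571 0.1463 0.0014] [0.1 0.1]
tubecap [ 0.7099 -0.0808  0.0705] [-0.1 -0.1]
len 0.10486342496929996
1.0000000000000004
yaw 159.4880394293049 t [0.48716051 0.00918968] res [[-0.0004, -0.0], [-0.0023, 0.0016], [0.0027, -0.0015]]
green bal [-0.1104 -0.0522] 0.0444
grey bal [-0.1127  0.0527] 0.0437
topL bal [0.1511 0.0816] 0.2592
topR bal [ 0.156  -0.0722] 0.2661
blue bal [0.1548 0.004 ] 0.2737
bangle bal [0.0443 0.0025] 0.0758
hinL bal [0.1265 0.0733] 0.1022
hinR bal [ 0.1396 -0.0743] 0.1093
spare bal [-0.0174 -0.153 ] 0.0014
tubecap bal [-0.2401  0.0063] 0.0705
```

```bash
cat >> h.py <<'E'
from scipy.spatial.transform import Rotation as Ro
YAW=None
def state():
    s=robot.observe();return s["tool_pos"],Ro.from_euler("xyz",s["tool_rot"]),s
def go(pos,rpy):
    p,R,s=state();d=R.inv().apply(np.asarray(pos)-p)*100
    w=(R.inv()*Ro.from_euler("xyz",rpy)).as_rotvec(degrees=True)
    print("t",round(s["time"],2),"shift cm",d.round(2),"turn deg",w.round(1))
E
python3 - <<'E'
from h import *
c,s,w=[read_camera(n) for n in("scene","side","wrist")]
for n,a,b,z in (("green",(275.9,245.4),(257.6,197.9),.051),("grey",(238.5,228.3),(296.4,181.2),.051),("bangle",(288.1,187.2),(313.6,229.4),.078),("spare",(328.9,245.9),(235.8,256.3),.003)):
    print(n,onplane(c,a,z).round(4),onplane(s,b,z).round(4))
p,R,_=state();print("wristcam in tool",R.inv().apply(-w["R"].T@w["t"]-p))
y=np.radians(-20.5)
go((.30,-.40,.38),(np.pi,0,y))
E
```

```text
green [0.6141 0.0211 0.051 ] [0.6048 0.022  0.051 ]
grey [ 0.5804 -0.0767  0.051 ] [ 0.5702 -0.0757  0.051 ]
bangle [0.4475 0.0235 0.078 ] [0.4438 0.0227 0.078 ]
spare [0.5581 0.1459 0.003 ] [0.5564 0.1473 0.003 ]
wristcam in tool [ 0.06641954  0.00021542 -0.13876301]
t 0.5 shift cm [  9.13  -3.34 -13.43] turn deg [-0.   0.  46.8]
```

```bash
python3 -m crank '[[4,-1.5,-6,0,0,10,0.5],[7,-2.5,-11,0,0,20,0],[9,-3.3,-13.5,0,0,30,0],[9,-3.3,-13.5,0,0,40,0],[9,-3.3,-13.5,0,0,46.8,0]]'
python3 - <<'E'
from h import *
y=np.radians(-20.3)
go((.44,-.10,.385),(np.pi,0,y));go((.42,.10,.385),(np.pi,0,y));print(robot.observe()["qpos"].round(2),robot.observe()["opening"])
E
```

```text
time: 1.12
tool_pos: [0.2994, -0.4006, 0.3813]
tool_rot: [3.141, -0.001, -0.361]
contact_force: [-0.7, -0.4, -0.9]
opening: 0.0464
t 1.12 shift cm [  2.55 -33.09  -0.39] turn deg [ 0.1 -0.1 -0.4]
t 1.12 shift cm [ -6.38 -51.1   -0.42] turn deg [ 0.1 -0.1 -0.4]
[-1.08  0.23  1.32 -0.    1.6   0.85] 0.046369753494830704
```

```bash
python3 -m crank '[[2.5,-6,-0.4,0,0,0,0],[3,-12,-0.4,0,0,0,0],[3,-18,-0.4,0,0,0,0],[3,-24,-0.4,0,0,0,0],[3,-30,-0.4,0,0,0,0]]' && python3 -m crank '[[-2,-5.5,0,0,0,0,0],[-4.5,-11,0,0,0,0,0],[-7,-16.5,0,0,0,0,0],[-9,-21,0,0,0,0,0],[-9,-21,0,0,0,0,0]]';  python3 - <<'E'
from h import *
o=np.array([.4875,.0095]);yw=np.radians(159.8);R=np.array([[np.cos(yw),-np.sin(yw)],[np.sin(yw),np.cos(yw)]])
p,_,s=state();print("bal",R.T@(p[:2]-o),s["qpos"].round(2),s["opening"])
y=np.radians(-20.3)
t=R@[.195,-.05]+o;print(t);go((*t,.385),(np.pi,0,y))
E
```

```text
time: 1.75
tool_pos: [0.4323, -0.1285, 0.3849]
tool_rot: [3.141, -0.001, -0.357]
contact_force: [0.8, -0.8, 0.2]
opening: 0.0009
time: 2.38
tool_pos: [0.4204, 0.1006, 0.3849]
tool_rot: [-3.141, -0.0, -0.351]
contact_force: [-0.9, -0.3, -0.9]
opening: 0.0003
bal [ 0.09443168 -0.0622763 ] [0.06 0.09 1.47 0.   1.58 1.98] 0.0003125199661229703
[0.32175877 0.1237578 ]
t 2.38 shift cm [-10.06   1.22  -0.02] turn deg [-0.  -0.   0.2]
```

```bash
python3 -m crank '[[-3.5,0.5,-0.5,0,0,0,0],[-7,1.2,-0.5,0,0,0,0],[-10,1.2,-0.5,0,0,0,0],[-10.5,1.2,-0.5,0,0,0,0],[-10.5,1.2,-0.5,0,0,0,0]]';  python3 - <<'E'
from h import *
s=robot.observe();print(s["qpos"].round(2))
for n in("scene","side","wrist"):
    c=read_camera(n);cv2.imwrite(f"pics/{n}1.png",c["frame"][:,:,::-1])
o=np.array([.4875,.0095]);yw=np.radians(159.8);R=np.array([[np.cos(yw),-np.sin(yw)],[np.sin(yw),np.cos(yw)]])
print("bal",R.T@(s["tool_pos"][:2]-o))
E
```

```text
time: 3.0
tool_pos: [0.319, 0.1228, 0.3899]
tool_rot: [-3.142, -0.001, -0.358]
contact_force: [0.2, -0.4, -1.5]
opening: 0.001
[ 0.14 -0.09  1.64 -0.    1.59  2.07]
bal [ 0.1972555  -0.04813719]
```

View pics/scene1.png

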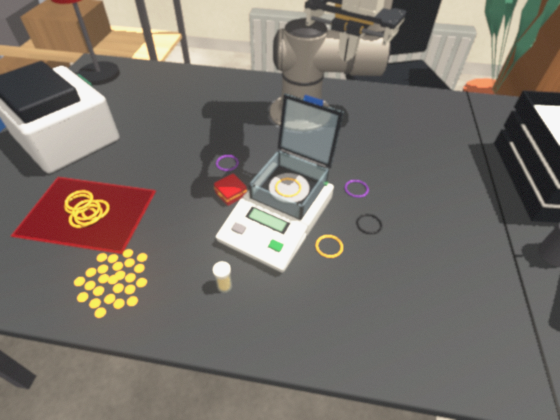

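View pics/side1.png

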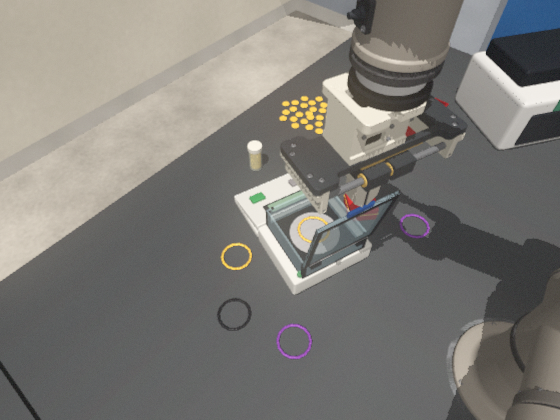

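View pics/wrist1.png

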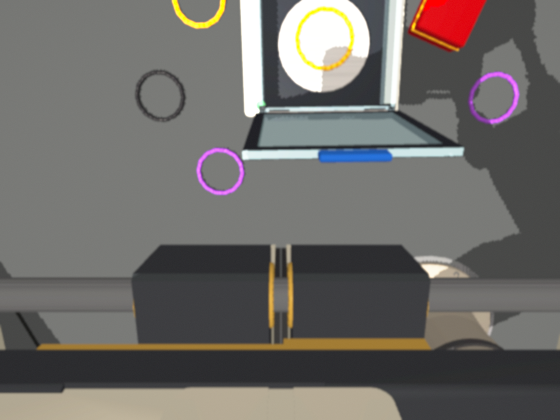

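The wrist view shows the shut fingers behind the cover's edge (row ~153, blue tab at (355,156)), left of the tab. A quick cross-check of the tab position, then I go down behind it.

```bash
python3 - <<'E'
from h import *
c,w,s=[read_camera(n) for n in("scene","wrist","side")]
b=blobs(w["frame"],(105,140,60),(125,255,255));print(b)
X=tri(c,(313.2,99.5),w,b[0][1]);Y=tri(s,(360.9,207.8),w,b[0][1])
o=np.array([.4875,.0095]);yw=np.radians(159.8);R=np.array([[np.cos(yw),-np.sin(yw)],[np.sin(yw),np.cos(yw)]])
for v in(X,Y):print(v,R.T@(v[:2]-o))
E
python3 -m crank '[[0,0,3,0,0,0,0],[0,0,6,0,0,0,0],[0,0,9,0,0,0,0],[0,0,12,0,0,0,0],[0,0,13,0,0,0,0]]'
```

```text
[(912, [355.1, 154.6], [317, 148, 76, 14])]
[0.3394693  0.05975469 0.27236055] [0.15627863 0.00395106]
[0.34003845 0.05977571 0.27548382] [0.15575175 0.00373481]
time: 3.92
tool_pos: [0.3179, 0.1231, 0.2584]
tool_rot: [3.14, 0.003, -0.357]
contact_force: [0.9, -0.0, 0.9]
opening: 0.0006
```

```bash
python3 -m crank '[[2,0,0,0,0,0,0],[3,0,-0.2,0,0,0,0],[4,0,-0.4,0,0,0,0],[4.8,0,-0.6,0,0,0,0],[5.6,0,-0.6,0,0,0,0]]'
python3 - <<'E'
from h import *
for n in("side","scene"):
    c=read_camera(n);cv2.imwrite(f"pics/{n}2.png",c["frame"][:,:,::-1])
a=cv2.imread("pics/side2.png")[130:310,210:430];b=cv2.imread("pics/scene2.png")[60:240,200:420]
cv2.imwrite("pics/m2.png",cv2.resize(cv2.hconcat([a,b]),None,fx=1.8,fy=1.8))
E
```

```text
time: 4.55
tool_pos: [0.3715, 0.1035, 0.2661]
tool_rot: [-3.141, -0.001, -0.357]
contact_force: [-1.9, 1.4, 0.2]
opening: 0.0003
```

View pics/m2.png

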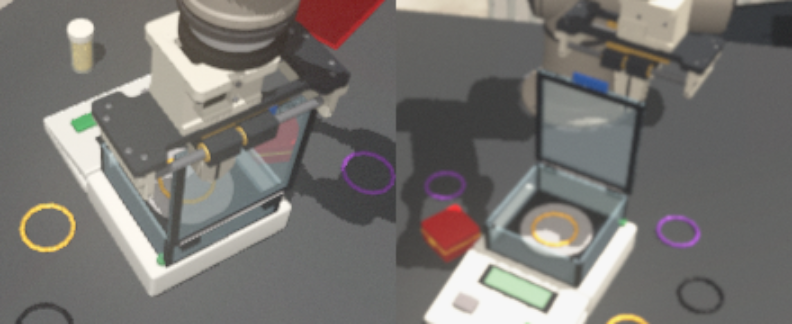

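The cover is now about upright and the finger pushes at ~2 N. I continue along the arc.

```bash
python3 -m crank '[[1.1,0,0,0,0,0,0],[2.2,0,0.1,0,0,0,0],[3.3,0,0.3,0,0,0,0],[4.4,0,0.6,0,0,0,0],[5.5,0,1.0,0,0,0,0]]';python3 -m crank '[[1.0,0,0.5,0,0,0,0],[1.9,0,1.15,0,0,0,0],[2.8,0,1.8,0,0,0,0],[3.7,0,2.5,0,0,0,0],[4.4,0,3.2,0,0,0,0]]'
python3 - <<'E'
from h import *
for n in("side","scene"):
    c=read_camera(n);cv2.imwrite(f"pics/{n}3.png",c["frame"][:,:,::-1])
a=cv2.imread("pics/side3.png")[130:310,210:430];b=cv2.imread("pics/scene3.png")[60:240,200:420]
cv2.imwrite("pics/m3.png",cv2.resize(cv2.hconcat([a,b]),None,fx=1.8,fy=1.8))
E
```

```text
time: 5.28
tool_pos: [0.4233, 0.0843, 0.2554]
tool_rot: [-3.142, -0.0, -0.357]
contact_force: [-1.1, 1.4, -0.2]
opening: 0.0003
time: 5.9
tool_pos: [0.4642, 0.069, 0.2231]
tool_rot: [3.142, 0.0, -0.357]
contact_force: [0.0, 0.9, 0.7]
opening: 0.0004
```

View pics/m3.png

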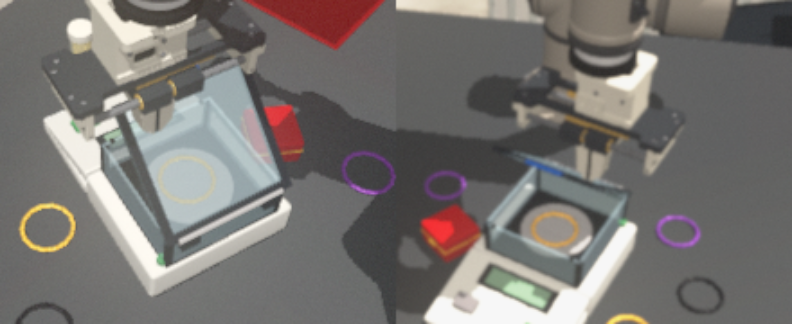

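```bash
python3 -m crank '[[0.8,0,1.0,0,0,0,0],[1.5,0,2.0,0,0,0,0],[2.0,0,3.0,0,0,0,0],[2.4,0,4.0,0,0,0,0],[2.8,0,5.0,0,0,0,0]]';python3 -m crank '[[0.2,0,0.6,0,0,0,0],[0.3,0,1.2,0,0,0,0],[0.4,0,1.6,0,0,0,0],[0.4,0,2.0,0,0,0,0],[0.4,0,2.0,0,0,0,0]]'
python3 - <<'E'
from h import *
for n in("side","scene"):
    c=read_camera(n);cv2.imwrite(f"pics/{n}4.png",c["frame"][:,:,::-1])
a=cv2.imread("pics/side4.png")[130:310,210:430];b=cv2.imread("pics/scene4.png")[60:240,200:420]
cv2.imwrite("pics/m4.png",cv2.resize(cv2.hconcat([a,b]),None,fx=1.8,fy=1.8))
E
```

```text
time: 6.62
tool_pos: [0.4901, 0.0592, 0.173]
tool_rot: [3.142, 0.0, -0.357]
contact_force: [0.8, 0.6, 0.3]
opening: 0.0006
time: 7.25
tool_pos: [0.4935, 0.0579, 0.1535]
tool_rot: [3.141, 0.0, -0.357]
contact_force: [-0.2, -0.5, 0.7]
opening: 0.0005
```

View pics/m4.png

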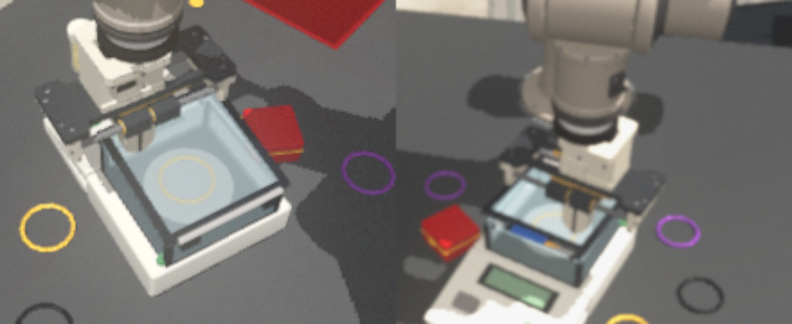

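Nearly shut. I press gently down, watching force.

```bash
python3 -m crank '[[0,0,0.4,0,0,0,0],[0,0,0.8,0,0,0,0],[0,0,1.1,0,0,0,0],[0,0,1.3,0,0,0,0],[0,0,1.5,0,0,0,0]]';python3 -m crank '[[0,0,0.1,0,0,0,0],[0,0,0.1,0,0,0,0]]'
```

```text
time: 7.98
tool_pos: [0.4937, 0.0579, 0.1386]
tool_rot: [3.141, -0.0, -0.357]
contact_force: [1.2, 0.2, 0.2]
opening: 0.0008
time: 8.22
tool_pos: [0.4937, 0.0579, 0.1378]
tool_rot: [3.142, -0.0, -0.357]
contact_force: [0.4, -0.3, 1.7]
opening: 0.0002
```

```bash
python3 -m crank '[[0,0,0.1,0,0,0,0],[0,0,0.2,0,0,0,0],[0,0,0.3,0,0,0,0],[0,0,0.3,0,0,0,0]]'; python3 -m crank '[[0,0,0.1,0,0,0,0],[0,0,0.2,0,0,0,0],[0,0,0.2,0,0,0,0]]'
```

```text
time: 8.72
tool_pos: [0.4937, 0.0579, 0.1373]
tool_rot: [-3.141, -0.002, -0.357]
contact_force: [-8.1, -1.0, 25.2]
opening: 0.0002
time: 9.1
tool_pos: [0.4938, 0.0579, 0.1371]
tool_rot: [-3.141, -0.003, -0.357]
contact_force: [-13.6, -0.5, 40.9]
opening: 0.0005
```

41 N and not yielding, with the tip at 0.118 m, so the cover is at its buffers. I lift off and check.

```bash
python3 -m crank '[[0,0,-0.3,0,0,0,0],[0,0,-0.6,0,0,0,0],[0,0,-3,0,0,0,0],[0,0,-7,0,0,0,0],[0,0,-11,0,0,0,0]]'
python3 - <<'E'
from h import *
for n in("side","scene"):
    c=read_camera(n);cv2.imwrite(f"pics/{n}5.png",c["frame"][:,:,::-1])
a=cv2.imread("pics/side5.png")[130:310,210:430];b=cv2.imread("pics/scene5.png")[90:270,200:420]
cv2.imwrite("pics/m5.png",cv2.resize(cv2.hconcat([a,b]),None,fx=1.8,fy=1.8,interpolation=cv2.INTER_CUBIC))
y=np.radians(-20.3)
nrm=np.array([np.sin(np.radians(13))*np.cos(y),np.sin(np.radians(13))*np.sin(y),np.cos(np.radians(13))])
# tool z = -nrm; rotate down-pose about tool y
for sg in(1,-1):
    R=Ro.from_euler("xyz",(np.pi,0,y))*Ro.from_rotvec([0,sg*np.radians(13),0]);print(sg,R.apply([0,0,1]),-nrm)
    if np.dot(R.apply([0,0,1]),-nrm)>.999:
        k=np.array([.6095,.0215,.051])
        for h in(.1,.019+.012):go(k+nrm*(h),R.as_euler("xyz"))
E
```

```text
time: 9.72
tool_pos: [0.4934, 0.058, 0.2432]
tool_rot: [3.141, 0.001, -0.357]
contact_force: [0.1, 0.5, 0.0]
opening: 0.0005
1 [ 0.2109791  -0.07804354 -0.97437006] [-0.2109791   0.07804354 -0.97437006]
-1 [-0.2109791   0.07804354 -0.97437006] [-0.2109791   0.07804354 -0.97437006]
t 9.82 shift cm [14.12 -0.54  9.9 ] turn deg [ -0.2 -13.4  -0.1]
t 9.82 shift cm [12.52 -0.52 16.61] turn deg [ -0.2 -13.4  -0.1]
```

View pics/m5.png

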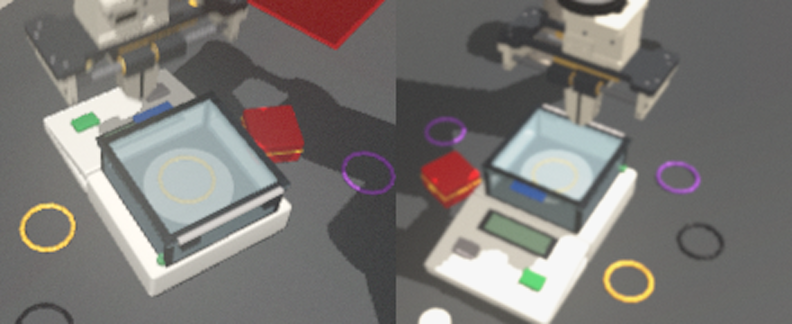

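The cover lies flat on the chamber in both views, and the bangle is in place. Now I move above the green key with a 13° tilt.

```bash
python3 -m crank '[[5,-0.2,0,0,-3,0,0],[10,-0.4,0,0,-7,0,0],[14.1,-0.5,1,0,-13.3,0,0],[14.1,-0.5,5,0,-13.3,0,0],[14.1,-0.5,8.5,0,-13.3,0,0]]'; python3 -m crank '[[0,0,1.2,0,0,0,0],[0,0,1.2,0,0,0,0]]'
python3 - <<'E'
from h import *
C=[read_camera(n) for n in("side","scene","wrist")]
p,R,s=state();tip=p+R.apply([0,0,.019]);print(p,s["contact_force"].round(1))
y=np.radians(-20.3);nrm=np.array([np.sin(np.radians(13))*np.cos(y),np.sin(np.radians(13))*np.sin(y),np.cos(np.radians(13))])
go(np.array([.6095,.0215,.051])+nrm*.019,(Ro.from_euler("xyz",(np.pi,0,y))*Ro.from_rotvec([0,-np.radians(13),0])).as_euler("xyz"))
print("tip",tip,[proj(c,tip).round(0) for c in C], blobs(C[2]["frame"],(50,120,40),(75,255,255)))
for i,c in enumerate(C): cv2.imwrite(f"pics/k{i}.png",c["frame"][:,:,::-1])
a=cv2.imread("pics/k0.png")[130:310,210:430];b=cv2.imread("pics/k1.png")[120:300,200:420]
cv2.imwrite("pics/m6.png",cv2.resize(cv2.hconcat([a,b]),None,fx=1.8,fy=1.8,interpolation=cv2.INTER_CUBIC))
E
```

```text
time: 10.45
tool_pos: [0.6275, 0.0129, 0.1534]
tool_rot: [3.141, 0.236, -0.358]
contact_force: [-1.4, 0.2, 0.5]
opening: 0.0011
time: 10.7
tool_pos: [0.6244, 0.0145, 0.1455]
tool_rot: [3.141, 0.234, -0.357]
contact_force: [-0.8, 0.2, 0.4]
opening: 0.0006
[0.62569345 0.01433886 0.14790337] [0.4 0.1 0.3]
t 10.85 shift cm [ 0.47 -0.1   7.94] turn deg [-0.1  0.1 -0.1]
tip [0.62165852 0.01585718 0.12939893] [array([252., 169.]), array([273., 227.]), array([279., 266.])] [(1563, [281.5, 209.0], [258, 193, 48, 33])]
```

View pics/m6.png

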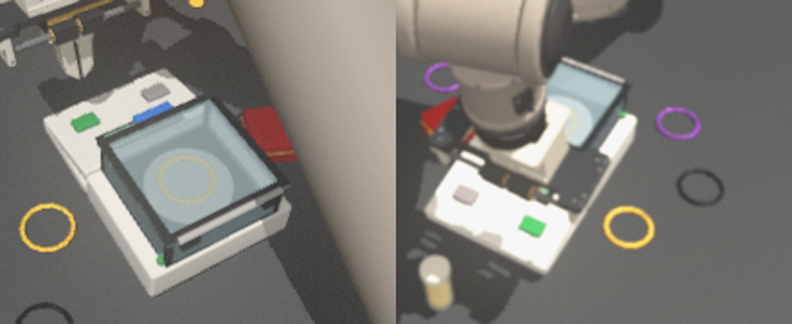

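View pics/k2.png

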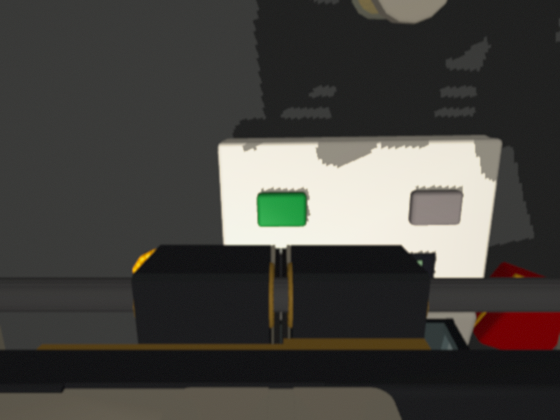

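The wrist view shows the green key at (281.5,209), straight ahead of the fingers; I cast that ray to refine the position.

Run:
```python
from h import *
w=read_camera("wrist");k=onplane(w,(281.5,209),.051);print(k,onplane(w,(436,208),.051))
y=np.radians(-20.3);nrm=np.array([np.sin(np.radians(13))*np.cos(y),np.sin(np.radians(13))*np.sin(y),np.cos(np.radians(13))])
go(k+nrm*.019,(Ro.from_euler("xyz",(np.pi,0,y))*Ro.from_rotvec([0,-np.radians(13),0])).as_euler("xyz"))
```

```text
[0.61122504 0.01828053 0.051     ] [ 0.57602385 -0.07804828  0.051     ]
t 10.9 shift cm [0.74 0.14 7.88] turn deg [-0.1  0.1 -0.1]
```

```bash
python3 -m crank '[[0.6,0.05,2.5,0,0,0,0],[0.6,0.05,5,0,0,0,0],[0.6,0.05,6.5,0,0,0,0],[0.6,0.05,7.3,0,0,0,0],[0.6,0.05,7.3,0,0,0,0]]'
python3 - <<'E'
from h import *
C=[read_camera(n) for n in("side","wrist")]
cv2.imwrite("pics/m7.png",cv2.hconcat([cv2.resize(C[0]["frame"][130:250,190:320],(520,480)),C[1]["frame"][100:400:1,200:400][:300]][:1])[:,:,::-1])
E
python3 -m crank '[[0,0,0.3,0,0,0,0],[0,0,0.5,0,0,0,0],[0,0,0.6,0,0,0,0]]'
```

```text
time: 11.52
tool_pos: [0.6146, 0.0177, 0.0739]
tool_rot: [-3.142, 0.232, -0.357]
contact_force: [0.3, 0.3, -0.0]
opening: 0.0003
time: 12.0
tool_pos: [0.6134, 0.0181, 0.068]
tool_rot: [-3.142, 0.231, -0.357]
contact_force: [-0.2, 0.4, 1.9]
opening: 0.0005
```

View pics/m7.png

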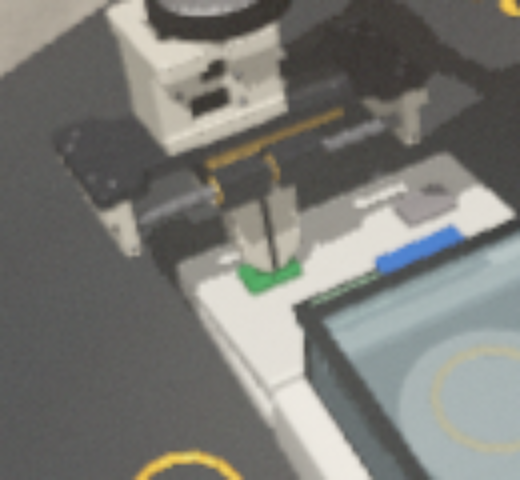

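The tips are right over the green key and contact has begun (1.9 N). I press further.

```bash
python3 -m crank '[[0,0,0.1,0,0,0,0],[0,0,0.2,0,0,0,0],[0,0,0.3,0,0,0,0],[0,0,0.3,0,0,0,0]]';python3 -m crank '[[0,0,0.1,0,0,0,0],[0,0,0.1,0,0,0,0]]'
```

```text
time: 12.5
tool_pos: [0.6129, 0.0183, 0.0656]
tool_rot: [-3.141, 0.231, -0.357]
contact_force: [0.9, 0.1, 7.1]
opening: 0.0007
time: 12.75
tool_pos: [0.6129, 0.0183, 0.0655]
tool_rot: [-3.141, 0.23, -0.357]
contact_force: [-1.6, -0.5, 10.6]
opening: 0.0007
```

The key bottomed out: force rose past 4.2 N to 10.6 N with no further travel. I release and retreat along the normal.

```bash
python3 -m crank '[[0,0,-0.4,0,0,0,0],[0,0,-1,0,0,0,0],[0,0,-4,0,0,0,0],[0,0,-8,0,0,0,0],[0,0,-12,0,0,0,0]]';python3 -m crank '[[0,0,-4,0,0,0,0],[0,0,-4,0,0,0,0],[0,0,-4,0,0,0,0]]'
python3 - <<'E'
from h import *
C=[read_camera(n) for n in("side","scene","wrist")]
for i,c in enumerate(C): cv2.imwrite(f"pics/e{i}.png",c["frame"][:,:,::-1])
a=cv2.imread("pics/e0.png")[130:310,210:430];b=cv2.imread("pics/e1.png")[120:300,200:420]
cv2.imwrite("pics/m8.png",cv2.resize(cv2.hconcat([a,b]),None,fx=1.8,fy=1.8,interpolation=cv2.INTER_CUBIC))
a0=cv2.imread("pics/side0.png");
for n in(0,):
    print(blobs(C[0]["frame"],(18,120,120),(32,255,255),30)[-2:])
print([b for b in blobs(C[1]["frame"],(18,120,120),(32,255,255),100) if b[1][0]>200],blobs(C[1]["frame"],(0,180,90),(6,255,255),30))
E
```

```text
time: 13.38
tool_pos: [0.638, 0.0088, 0.1813]
tool_rot: [3.141, 0.234, -0.357]
contact_force: [-0.0, -1.4, -0.3]
opening: 0.0004
time: 13.75
tool_pos: [0.6463, 0.0057, 0.2185]
tool_rot: [3.141, 0.234, -0.357]
contact_force: [-0.6, 0.5, 0.0]
opening: 0.0007
[(39, [318.7, 130.6], [315, 128, 8, 6]), (238, [235.6, 256.3], [221, 243, 31, 27])]
[(228, [328.8, 245.9], [315, 235, 28, 23])] [(1893, [105.4, 229.3], [65, 183, 77, 70])]
```

View pics/m8.png

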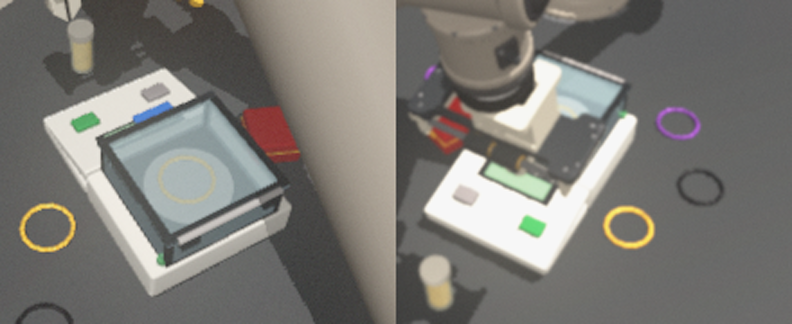

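View pics/e2.png

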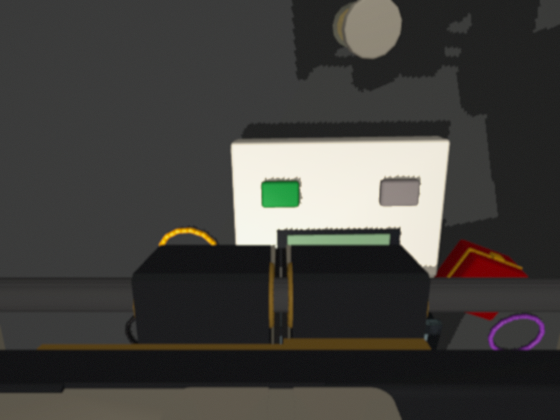

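Run:
```python
from h import *
s=read_camera("side");b=blobs(s["frame"],(105,140,60),(125,255,255));print(b)
o=np.array([.4875,.0095]);yw=np.radians(159.8);R=np.array([[np.cos(yw),-np.sin(yw)],[np.sin(yw),np.cos(yw)]])
for th in(0,.03,.06,.1):
    x=R@[.130-.1605*np.cos(th),0.003]+o;print(th,proj(s,(*x,.1175+.1605*np.sin(th))))
```

```text
[(1957, [528.0, 17.0], [492, 0, 68, 39]), (75, [294.2, 191.9], [284, 187, 21, 11])]
0 [295.9319001  192.44745196]
0.03 [296.02662114 190.99012024]
0.06 [296.1571252  189.56698388]
0.1 [296.38753304 187.72509215]
```

The tab sits at row 191.9, against 192.4 predicted for fully shut and 191.0 for 0.03 rad. Together with the contact height this means the cover is shut, so I hand in.

```bash
python3 -c "
from cell import robot
print(robot.hand_in())"
```

```text
the job is handed in; nothing more can be done
None
```

I flipped the draught cover over with the shut fingertips and pressed it down onto its buffers. Then I pressed the green key to its stop, let it come up, and handed the job in at about 14 s. The hand-in gives no verdict.

- **Cover:** At the end of the push the tips stood at z ≈ 0.118 m (shut face 0.1185 m) and the force reached about 41–43 N without further give. That is firmer than I meant, but under the 60 N limit. Afterwards the blue tab was at row 191.9, against 192.4 predicted for shut and 191.0 for 0.03 rad. That check leaves only about 1 px of margin, so the contact height is the stronger evidence.
- **Green key:** It moved down until the force rose to 10.6 N with no more travel, against about 4.2 N needed for fully down. I did not measure the key's travel itself. It looked up again in the last views.
- **Grey key:** It was not touched and looked up in the last views.
- **Valuables:** The spare bangle moved no more than 0.2 px in the scene and side views. I judged the bangle on the pan, the coin tube and the ring case by eye only, and they looked undisturbed. In the last scene view the arm partly hid the ring case, so it was not measured.
- **Disagreements:**
  - The task says the front points roughly to the robot's right. The images show it pointing mostly ahead and about 20° to the right, and I followed the images.
  - Heights from the scene and side views came out up to 7 mm low. For the final moves I relied on the given heights, the wrist camera and contact forces.

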